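# Hold the two-cup coffee pot under the urn's tap

## Robot

A 6-joint arm with a two-finger parallel gripper is mounted at the origin on the work surface. World frame = base frame: x ahead of the robot, y to its left, z up, the work surface at z = 0. Lengths are in m, angles in degrees, forces in N, time in s.
With the tool pointing down it reaches from about 0.25 to 0.725 m from the base axis. Payload 9.7 kg.
Tool frame: the origin (TCP) lies midway between the tips of the shut fingers; the grasp point (between the pads) lies bot.grasp_offset behind it (bot.grasp_offset is the distance from the TCP to the grasp point, in m); x points along the fingers, y is the direction in which the jaws open and shut, and the axes are right-handed (so a half turn about x gives the same grasp; the last joint's range is limited). The gripper opens to 85 mm and grips with 20 to 120 N. Pads are 22 mm wide; open, the fingers measure 114 mm over their backs; the gripper's body (76 mm by 85 mm) begins 54 mm behind the grasp point. The pads swing forward as they close: fully open they stand 13 mm farther back than shut.
Start: joints at [-63.77, 4.979, 10.078, 95.1, 0, 90], TCP at [0.243, -0.493, 0.231] pointing down, gripper open.
Joint ranges: [-179.16, 179.16], [-48.56, 103.87], [-65.8, 70.77], [-126.05, 130.52], [-82.76, 87.17], [-180, 180]. Speed limits (degrees/s): [127.2, 127.2, 147.25, 180, 180, 180].

## Interface

Orientations are given as [roll, pitch, yaw] about the fixed x, y, z axes, in that order (R = Rz(yaw) Ry(pitch) Rx(roll)).
In Python, from workcell import status, camera, bot gives the robot as it stands.
- The arm moves only by the shell command python3 -m jog 'ROWS' [OPENING] [FORCE]. ROWS is text: rows parted by semicolons, each of 4 numbers parted by spaces: the shift along the tool's x, y, z in mm, then the turn about the tool's x in degrees. A call has exactly 8 rows; each row is the pose to reach, as a shift and turn from the pose commanded when the call began, along the tool's axes at that moment; what a row does not reach only later rows make up. A row lasts 1/8 s, in which the tool goes at most 62.5 mm and 10.7 degrees, less where a joint would pass 70% of its speed; a pose out of reach is approached as far as the arm can. A call with a gripper value outside its range is refused whole. OPENING is the opening, from 0 (shut) to 1 (fully open), set as the call begins (- or left out, the last holds). The fingers move at their own pace and stop on an object; FORCE is the grip in N (left out, the last holds). Time passes only in rows, so rows that repeat a pose let the fingers close, or fill a call up. It gives the time, the measured TCP pose, the force and the opening at its end, in the units of the state.
- status.get_obs(): the state, without advancing time (a new reading comes with each control period).
- camera(name): name is "scene" or "top" or "wrist"; returns a dict with "color" (400x640x3 uint8, red, green, blue), "vfov" (degrees; the focal length in pixels is half the picture's height over the tangent of half this angle, whatever the lens; pixels are square), "cx", "cy" (the principal point, pixels), "rvec" (rotation vector, rad) and "tvec" (3), from world to camera coordinates, as OpenCV has them. Camera axes: x right, y down, z forward; pixel columns grow to the right and rows downward; lengths in m; the calibration is good to about 2 mm. The wrist camera is an equidistant fisheye: a pixel r from the principal point sees the ray r / f radians off the axis. A picture is of the moment at which its call begins. There is no depth.
- bot.job_done(): hands the job in, once; it reports no verdict.
The state is a dict: "time": time; "q": joint angles; "qd": joint speeds; "joint_efforts": joint torques, N m; "ee_pos": TCP position; "tcp_rot": TCP orientation; "wrist_force": force on the tool from outside, world axes, zero at the start; "torque": the same for the moment, N m; "opening": finger opening in m.
Only numpy, scipy, OpenCV 4.12 (cv2) and the standard library are available. Lean on these libraries where they do the work, as an engineer would, in place of code of your own. Each camera call takes 0.05 s, during which the arm holds its last target. There are 200 camera calls.

## Task

Two coffees are ordered: pick the middle-sized of the three copper coffee pots off the tray and hold it out for me under the tap of the tea urn, upright, with its mouth centred under the outlet, the rim about 2 cm below it, and the handle pointing straight out, away from the urn, in line with the tap. The urn is hot, so keep the pot and the hand off it and its tap, and leave the other pots, the cup and the sugar bowl where they stand. Finish while still holding the pot there, steady in the air, so that I can open the tap.

Things in the scene. Friction and masses are not known exactly. Their poses are not given: they have to be found in the camera images.
- cezve_mid_center (a point): THE POT TO HOLD: middle-sized of three like coffee pots (copper, wooden handle, empty, about 160 g), upright on the tray. 68 mm high; 74 mm across the belly near its foot, 56 mm at the neck, 62 mm at the rim, walls 2.5 mm. This point is on the pot's axis, half-way up (34 mm above its underside). Axes: z up the pot's axis, -x towards the handle.
- cezve_mid: the same pot; origin at the centre of its underside, axes as above.
- cezve_mid_mouth (a point): centre of that pot's mouth, in the plane of the rim: 34 mm above the pot's centre point along its z. Axes as above.
- cezve_mid_grip (a point): good place to hold that pot: middle of its handle's section, 81 mm from the pot's axis towards -x, 65 mm above the underside. Wooden handle: straight bar 16 mm wide (along the pot's y), 13 mm thick, from 49 to 152 mm from the axis, rising outwards by 0.2 rad (its outer end is 80 mm above the underside). Centre of mass about 12 mm from the pot's axis. Axes as the pot's.
- cezve_small: small pot, the same shape at 0.80 of the size (54 mm high), standing on the tray; origin at the centre of its underside, handle to -x, 122 mm long from the axis. Leave alone.
- cezve_large: large pot, the same shape at 1.22 of the size (83 mm high), standing on the tray; origin at the centre of its underside, handle to -x, 185 mm long from the axis. Leave alone.
- tray: fixed steel tray, 190 x 520 mm, rim 14 mm high, floor 3 mm thick; the three pots stand on it in a row along its long (y) side, about 165 mm apart, which pot is where varies, handles roughly towards -x of the tray. Origin at the centre of its underside.
- urn: fixed tea urn: steel cylinder 216 mm in diameter on a black foot, 300 mm high, with a teapot on top (430 mm in all). Origin at the centre of its foot on the counter. Its tap sticks out towards -x of the urn; a steel drip dish 12 mm high, 120 x 150 mm, lies under the tap.
- tap_outlet (a point): centre of the tap's downward outlet (nozzle 17 mm across), 180 mm above the counter, 193 mm from the urn's axis. Axes: -x points straight out from the urn in line with the tap, z up. Straight above it are the plug body (29 mm across) and black T handle (52 mm wide along y, 13 mm deep, top 250 mm above the counter); the 19 mm barrel runs back to the urn, 212 mm above the counter.
- cup: white coffee cup on its saucer, one piece, 116 mm across, 60 mm high; origin at the centre of its underside. Leave alone.
- sugar_bowl: steel sugar bowl with a knobbed lid, one piece, 84 mm across, 68 mm high; origin at the centre of its underside. Leave alone.
Mind the look-alikes: they are no part of the job. Leave any blue or purple look-alike of the cezve_mid alone.

How it is judged (in metres and radians):
On the way:
1. the middle-sized pot is lifted clear of the tray in the fingers (height (world z) of cezve_mid above 0.04 m and contact force between the fingers and cezve_mid above 1 N), for 0.2 s.
At the end, for the whole second after the job is handed in: Pot held still by the fingers alone, upright within 10 deg, mouth within 15 mm of the outlet's axis, rim 8 to 38 mm below the outlet, handle out from the urn within 20 deg of the tap's line, not touching the urn; other pots, cup and sugar bowl upright, within 25 mm of their places (horizontal distance between cezve_mid_mouth and tap_outlet below 0.015 m and z of cezve_mid_mouth in the frame of tap_outlet between -0.038 and -0.008 m and angle between cezve_mid's own z axis and vertical below 0.17 rad and angle between the x axis of cezve_mid and the x axis of tap_outlet, either way round below 0.35 rad and x of cezve_mid_grip in the frame of tap_outlet below -0.03 m and contact force between the fingers and cezve_mid above 1 N and linear speed of cezve_mid below 0.02 m/s and contact force between cezve_mid and urn below 0.3 N and contact force between cezve_mid and tray below 0.3 N and distance of each of cezve_small, cezve_large, cup, sugar_bowl from where it was at the start of the episode below 0.025 m and angle between each of cezve_small, cezve_large, cup, sugar_bowl's own z axis and vertical below 0.2 rad and contact force between cezve_mid and cezve_small below 0.3 N and contact force between cezve_mid and cezve_large below 0.3 N and contact force between cezve_mid and cup below 0.3 N and contact force between cezve_mid and sugar_bowl below 0.3 N); the arm keeps its last pose, push and grip.
It fails at once if the small pot is shifted by more than 25 mm or tipped (distance of cezve_small from where it was at the start of the episode above 0.025 m or angle between cezve_small's own z axis and vertical above 0.3 rad).
It fails at once if the large pot is shifted by more than 25 mm or tipped (distance of cezve_large from where it was at the start of the episode above 0.025 m or angle between cezve_large's own z axis and vertical above 0.3 rad).
It fails at once if the cup and saucer is shifted by more than 25 mm or tipped (distance of cup from where it was at the start of the episode above 0.025 m or angle between cup's own z axis and vertical above 0.3 rad).
It fails at once if the sugar bowl is shifted by more than 25 mm or tipped (distance of sugar_bowl from where it was at the start of the episode above 0.025 m or angle between sugar_bowl's own z axis and vertical above 0.3 rad).
It fails at once if the pot or the robot touches the hot urn or its tap (contact force between any of cezve_mid, the fingers, the arm and urn above 1.5 N).
It also fails if it takes over 38 s, if anything falls off the work surface, if the arm or the gripper's body presses on something with over 40 N, if the wrist force passes 120 N, or if a joint passes its speed limit or range.

## Working session

There is one attempt and no reset: what is moved stays moved. The work goes in short steps, Python scripts to look and compute and a shell command to move; the robot and the scene stay as the last step left them, time stands still between calls to the robot, and variables do not carry over. Pictures are saved under pics/ and viewed, about 8 in all and at most 12, crops included, and the job is handed in when it is done.

```bash
ls; mkdir -p pics; python3 - <<'E'
from workcell import status,camera,bot
import cv2
print(status.get_obs(), bot.grasp_offset)
for n in("scene","top"):
    c=camera(n); cv2.imwrite(f"pics/{n}0.png",c["color"][:,:,::-1]); print(n,{k:v for k,v in c.items() if k!="color"})
E
```

```text
pics
{'time': 0.0, 'q': array([-6.37692629e+01,  5.01147565e+00,  1.00338506e+01,  9.50992677e+01,
        1.63563177e-03,  9.00003949e+01]), 'qd': array([ 0.06809352, -0.04699912, -0.0032583 , -0.01118589,  0.05041203,
       -0.01084203]), 'joint_efforts': array([-3.82179205e-03, -5.20385885e+01,  4.64805293e+01,  1.62276562e-02,
       -2.02275637e-04, -4.21707307e-05]), 'ee_pos': array([ 0.24299837, -0.49315146,  0.23057406]), 'tcp_rot': array([-91.21819257,  89.9230898 , 115.01214849]), 'wrist_force': array([ 0.32307535, -1.2906422 ,  0.01058047]), 'torque': array([ 0.04838188, -0.01257495, -0.02292386]), 'opening': 0.08532555772334822} 0.0187
scene {'vfov': 42.308866965756536, 'cx': 334.49101362298086, 'cy': 202.74166248236858, 'rvec': array([ 0.74103713,  2.55491327, -1.19563923]), 'tvec': array([ 0.38487702, -0.12174535,  2.36609671])}
top {'vfov': 48.74874123967611, 'cx': 314.7124747783218, 'cy': 193.27522309291953, 'rvec': array([ 2.10539869, -2.11251999,  0.23161668]), 'tvec': array([0.0999612 , 0.51702652, 1.4646838 ])}
```

View pics/top0.png

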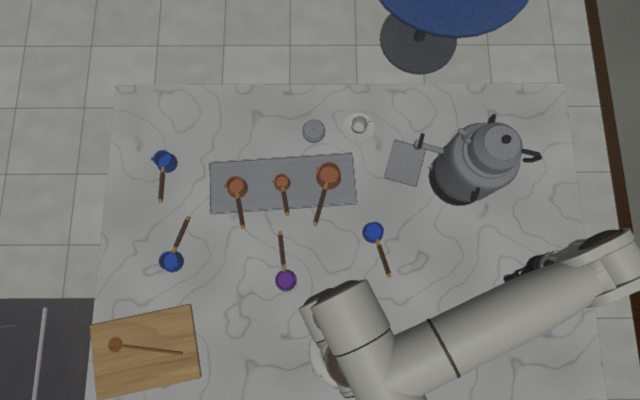

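View pics/scene0.png

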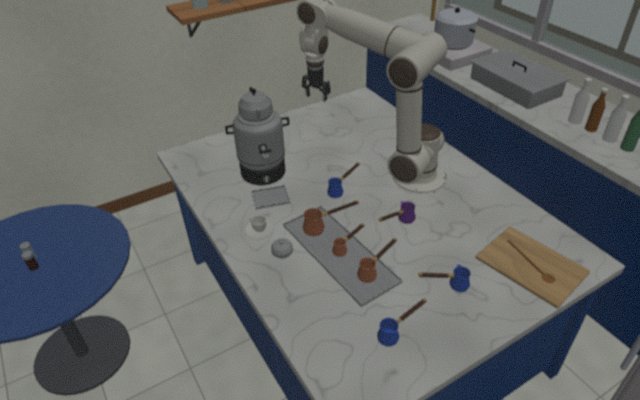

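The top view shows the three copper pots on the tray: mid at about (236,187), small at (282,183) and large at (329,175). The urn is at right, with its T handle near (419,141) and its dish near (404,163), so the tap points left in the image, roughly world +y. The blue and purple look-alikes stand off the tray.

```bash
cat > h.py <<'E'
import numpy as np, cv2
from workcell import status,camera,bot
def K(c):
    f=200/np.tan(np.radians(c["vfov"]/2)); return np.array([[f,0,c["cx"]],[0,f,c["cy"]],[0,0,1.]])
def onz(c,uv,z):
    R=cv2.Rodrigues(c["rvec"])[0]; o=-R.T@c["tvec"]
    d=R.T@np.linalg.inv(K(c))@np.array([uv[0],uv[1],1.]); return o+d*(z-o[2])/d[2]
def proj(c,p): return cv2.projectPoints(np.array(p,float).reshape(-1,3),c["rvec"],c["tvec"],K(c),None)[0].reshape(-1,2)
E
python3 - <<'E'
from h import *
c=camera("top"); s=camera("scene")
im=c["color"]; cv2.imwrite("pics/topc.png",np.vstack([cv2.resize(im[145:235,200:360,::-1],None,fx=5,fy=5,interpolation=cv2.INTER_CUBIC)]))
a=cv2.resize(im[110:210,380:480,::-1],(400,400),interpolation=cv2.INTER_CUBIC)
b=cv2.resize(s["color"][115:215,220:320,::-1],(400,400),interpolation=cv2.INTER_CUBIC)
cv2.imwrite("pics/tap.png",np.hstack([a,b]))
for n,k in(("top",c),("scene",s)):
    h=cv2.cvtColor(k["color"],cv2.COLOR_RGB2HSV)
    m=((h[...,0]<14)&(h[...,1]>90)&(h[...,2]>60)).astype(np.uint8)
    N,l,st,ce=cv2.connectedComponentsWithStats(m)
    for i in range(1,N):
        if st[i,4]>60: print(n,st[i],ce[i],onz(k,ce[i],.06))
E
```

```text
top [317 162  23  27 478] [328.37029289 174.458159  ] [0.5830965  0.05062491 0.06      ]
top [273 174  17  17 184] [281.33152174 181.42391304] [0.55871    0.21338823 0.06      ]
top [224 176  23  22 313] [235.81789137 185.92651757] [0.54320183 0.36998025 0.06      ]
scene [236   4  27   8  70] [247.07142857   7.21428571] [-0.2028675  -2.29069149  0.06      ]
scene [ 99 183  74  30 365] [136.40273973 198.06027397] [ 1.14494772 -0.46329074  0.06      ]
scene [304 209  20  27 423] [312.96217494 221.90307329] [0.59589575 0.06677762 0.06      ]
scene [333 238  13  18 191] [339.2408377  246.82722513] [0.58313207 0.24033544 0.06      ]
scene [358 258  18  24 348] [366.74425287 269.86781609] [0.56282309 0.39139014 0.06      ]
```

View pics/topc.png

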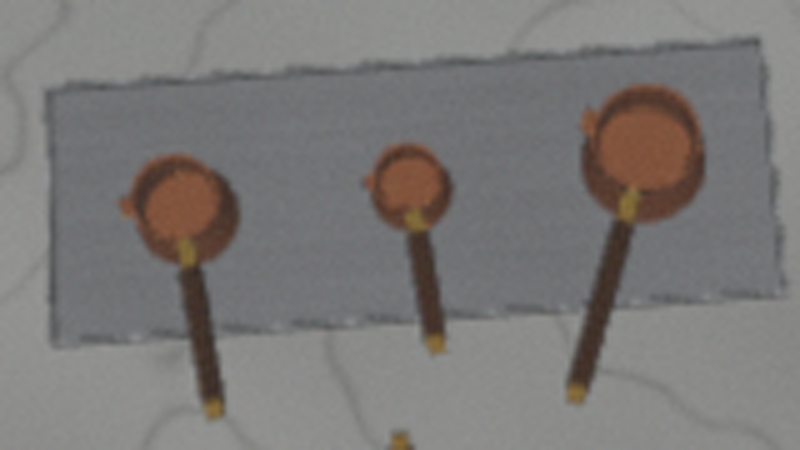

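View pics/tap.png

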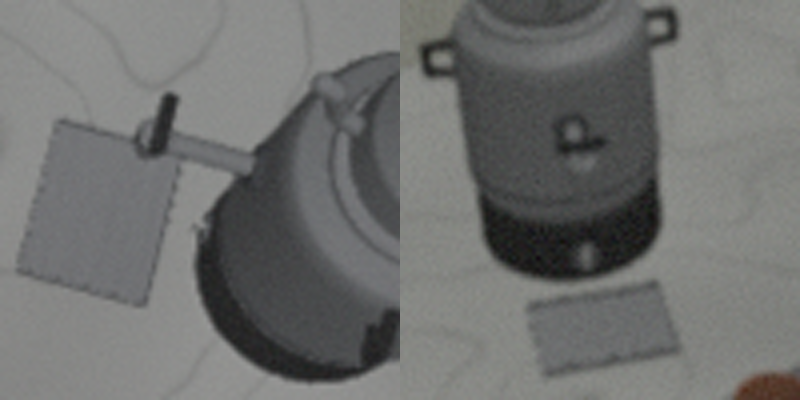

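The crop shows mid-pot's rim at about (183,205), collar at (187,252) and handle end at (213,408). In the tap crop, the T bar runs from (169,95) to (160,152), the barrel from (175,142) to (250,163), and the dish corners are (60,120), (180,155), (147,304) and (18,270).

```bash
python3 - <<'E'
from h import *
c=camera("top"); s=camera("scene")
P=lambda u,v:((u+.5)/5-.5+200,(v+.5)/5-.5+145)
T=lambda u,v:((u+.5)/4-.5+380,(v+.5)/4-.5+110)
S=lambda u,v:((u-400+.5)/4-.5+220,(v+.5)/4-.5+115)
m=onz(c,P(183,205),.071);e=onz(c,P(213,408),.083);k=onz(c,P(187,252),.065)
print("mouth",m,"end",e,"col",k,"len",np.linalg.norm((e-m)[:2]),"yaw(+x axis)",np.degrees(np.arctan2(*(m-e)[[1,0]])))
print("small",onz(c,P(408,183),.057),"end",onz(c,P(437,344),.067))
t=[onz(c,T(*p),.247) for p in((169,95),(160,152))]; tc=(t[0]+t[1])/2; d=t[1]-t[0]
print("T",t,tc,"len",np.linalg.norm(d),"ang",np.degrees(np.arctan2(d[1],d[0])))
b=[onz(c,T(*p),.212) for p in((175,142),(250,163))]; d=b[0]-b[1];print("barrel",b,"ang out",np.degrees(np.arctan2(d[1],d[0])))
D=[onz(c,T(*p),.012) for p in((60,120),(180,155),(147,304),(18,270))];print("dish",D)
for i,j in((0,1),(3,2),(1,2),(0,3)):
    d=D[i]-D[j];print(np.degrees(np.arctan2(d[1],d[0])),np.linalg.norm(d))
Sd=[onz(s,S(*p),.012) for p in((528,303),(655,283),(680,350),(545,376))];print("dish scene",np.mean(Sd,0),"top",np.mean(D,0))
print("T scene",onz(s,S(583,143),.243),"nozzle",onz(s,S(581,168),.182))
E
```

```text
mouth [0.54173748 0.36673465 0.071     ] end [0.40005688 0.3398749  0.083     ] col [0.51013003 0.36394063 0.065     ] len 0.14420415942318338 yaw(+x axis) 10.734717510080038
small [0.56025232 0.21407592 0.057     ] end [0.44547927 0.19229678 0.067     ]
T [array([ 0.66427475, -0.2335023 ,  0.247     ]), array([ 0.61809983, -0.2240119 ,  0.247     ])] [ 0.64118729 -0.2287571   0.247     ] len 0.04714011515851345 ang 168.38565486185306
barrel [array([ 0.63786414, -0.24518074,  0.212     ]), array([ 0.62034919, -0.30334558,  0.212     ])] ang out 73.24157763131738
dish [array([ 0.72626202, -0.19396814,  0.012     ]), array([ 0.69256949, -0.3014974 ,  0.012     ]), array([ 0.55374474, -0.26417113,  0.012     ]), array([ 0.58532743, -0.15041007,  0.012     ])]
72.60247464058126 0.1126841952018286
74.48411812964268 0.11806373202374353
-15.049391995575482 0.14375521974358957
-17.174596031257423 0.14751224838814742
dish scene [ 0.64403634 -0.22318841  0.012     ] top [ 0.63947592 -0.22751169  0.012     ]
T scene [ 0.63648672 -0.23541927  0.243     ] nozzle [ 0.62405849 -0.27862726  0.182     ]
```

```bash
cat >> h.py <<'E'
from scipy.spatial.transform import Rotation as Ro
def state():
    o=status.get_obs(); return o,Ro.from_euler("xyz",o["tcp_rot"],degrees=True).as_matrix()
def togo(p,jaw):  # shift in tool mm to put TCP at p; turn to bring tool y to azimuth jaw (mod 180)
    o,R=state(); a=np.degrees(np.arctan2(R[1,1],R[0,1])); t=(a-jaw+90)%180-90  # tool x down: +turn lowers azimuth
    print("q",o["q"].round(1),"shift",(R.T@(np.array(p)-o["ee_pos"])*1000).round(1),"turn",round(t,1),"tool y az",round(a,1),"t",o["time"]); print(R.round(2).tolist())
E
python3 -c "
from h import *
togo([.462,.352,.20],100.7)"
```

```text
q [-63.8   5.   10.1  95.1   0.   90. ] shift [  31.4 -661.5 -570. ] turn 15.5 tool y az -63.8 t 0.3
[[-0.0, 0.44, -0.9], [0.0, -0.9, -0.44], [-1.0, -0.0, -0.0]]
```

```bash
python3 -m jog '0 -20 -18 -4;0 -55 -48 -12;0 -95 -83 -22;0 -135 -117 -32;0 -175 -152 -42;0 -215 -187 -52;0 -245 -213 -60;0 -260 -225 -64' 1; python3 -c "
from h import *
togo([.462,.352,.20],100.7)"
```

```text
time: 1.3
ee_pos: [0.3302, -0.159, 0.2315]
tcp_rot: [75.8, 90.0, -13.7]
wrist_force: [-0.0, -0.3, 0.5]
opening: 0.0854
q [-25.7 -19.9 -12.1  97.7   0.   63.8] shift [  31.5  136.5 -509.7] turn 79.8 tool y az 0.5 t 1.3
[[0.0, 1.0, 0.01], [-0.0, 0.01, -1.0], [-1.0, 0.0, 0.0]]
```

```bash
python3 -m jog '0 5 -25 -5;0 15 -70 -14;0 28 -120 -24;0 42 -170 -34;0 56 -220 -44;0 68 -265 -53;0 76 -295 -60;0 80 -310 -64'; python3 -c "
from h import *
togo([.462,.352,.20],100.7)"
```

```text
time: 2.3
ee_pos: [0.4088, 0.1512, 0.231]
tcp_rot: [-150.9, 90.0, -176.4]
wrist_force: [0.1, 0.7, -0.8]
opening: 0.0854
q [ 20.3 -10.5  -4.8  95.7   0.   45.8] shift [ 31.  204.1 -38.4] turn -36.2 tool y az 64.5 t 2.3
[[-0.0, 0.43, 0.9], [-0.0, 0.9, -0.43], [-1.0, -0.0, -0.0]]
```

```bash
python3 -m jog '0 20 -4 -4;0 55 -10 -10;0 90 -17 -17;0 125 -24 -24;0 160 -30 -30;0 190 -36 -35;0 204 -38 -36;0 204 -38 -36'; python3 - <<'E'
from h import *
togo([.462,.352,.20],100.7)
for n in("wrist","top","scene"):
    c=camera(n); cv2.imwrite(f"pics/{n}1.png",c["color"][...,::-1])
    if n=="wrist": print({k:v for k,v in c.items() if k!="color"})
E
```

```text
time: 3.3
ee_pos: [0.4632, 0.35, 0.2309]
tcp_rot: [-146.1, 89.9, -135.9]
wrist_force: [-0.9, -0.3, -0.8]
opening: 0.0855
q [37.1  9.3 14.8 95.5 -0.  26.9] shift [30.9  2.2 -0.8] turn -0.5 tool y az 100.2 t 3.3
[[-0.0, -0.18, 0.98], [-0.0, 0.98, 0.18], [-1.0, -0.0, -0.0]]
{'vfov': 65.70646984690485, 'cx': 325.3185828904258, 'cy': 198.70434250477854, 'rvec': array([-1.88505604, -2.2545765 , -0.32703904]), 'tvec': array([-0.26170472, -0.53354148,  0.23075223])}
```

View pics/wrist1.png

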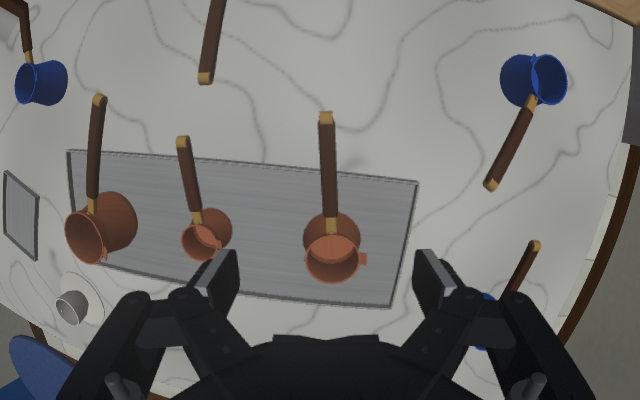

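The wrist view shows mid-pot between the fingers: handle end at (326,117), collar at (331,226), and a rim ellipse of about x 305–360, y 234–284.

```bash
cat >> h.py <<'E'
def fish(c,uv,z):
    f=K(c)[0,0]; x,y=uv[0]-c["cx"],uv[1]-c["cy"]; r=np.hypot(x,y); t=r/f
    R=cv2.Rodrigues(c["rvec"])[0]; o=-R.T@c["tvec"]
    d=R.T@np.array([np.sin(t)*x/r,np.sin(t)*y/r,np.cos(t)]); return o+d*(z-o[2])/d[2]
E
python3 - <<'E'
from h import *
c=camera("wrist"); t=camera("top")
m=fish(c,(332,258),.071);e=fish(c,(326.5,113),.085);k=fish(c,(331.5,220),.063)
print("mouth",m,"end",e,"col",k,np.linalg.norm((m-e)[:2]),np.degrees(np.arctan2(*(m-e)[[1,0]])),np.degrees(np.arctan2(*(k-e)[[1,0]])))
print("rim L/R",fish(c,(305,258),.071),fish(c,(360,258),.071))
E
```

```text
mouth [0.54635803 0.37062897 0.071     ] end [0.39568819 0.33732363 0.085     ] col [0.50552889 0.36260701 0.063     ] 0.1543069875343513 12.464706517523162 12.962682478673921
rim L/R [0.55166232 0.34150664 0.071     ] [0.54122051 0.40103274 0.071     ]
```

```bash
python3 -c "
from h import *
togo([.466,.3515,.049],102.3)"
```

```text
q [37.   9.2 14.7 95.5 -0.  26.9] shift [182.8   1.9   3.1] turn -2.2 tool y az 100.1 t 3.55
[[0.0, -0.18, 0.98], [0.0, 0.98, 0.18], [-1.0, 0.0, 0.0]]
```

```bash
python3 -m jog '10 1 3 -1;35 2 3 -2;65 2 3 -2;95 2 3 -2;125 2 3 -2;152 2 3 -2;172 2 3 -2;182 2 3 -2' && python3 -m jog '0 0 0 0;0 0 0 0;0 0 0 0;0 0 0 0;0 0 0 0;0 0 0 0;0 0 0 0;0 0 0 0' 0 80; python3 - <<'E'
from h import *
o,R=state();print(o["wrist_force"],o["torque"],o["opening"])
c=camera("wrist"); cv2.imwrite("pics/w2.png",c["color"][...,::-1])
E
```

```text
time: 4.55
ee_pos: [0.4653, 0.3517, 0.0476]
tcp_rot: [-154.6, 89.9, -142.4]
wrist_force: [0.1, -0.4, -0.3]
opening: 0.0853
time: 5.55
ee_pos: [0.466, 0.3525, 0.0497]
tcp_rot: [32.5, 90.0, 44.7]
wrist_force: [-1.4, -1.3, 4.8]
opening: 0.0149
[-1.36998508 -1.2897727   4.7966843 ] [0.02973999 0.0597575  0.01353695] 0.014894032430248446
```

View pics/w2.png

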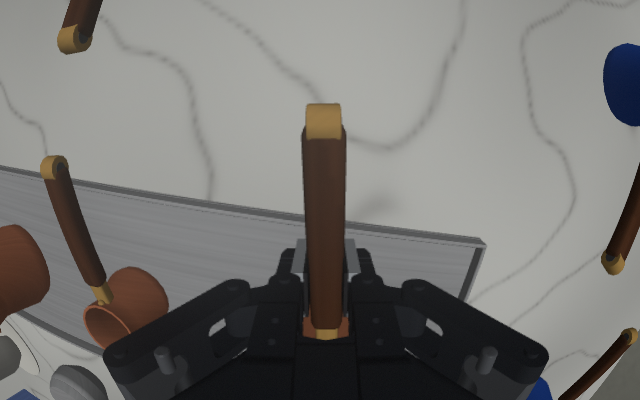

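The handle sits between the pads, with the bar running from (325,105) to (325,335) and an opening of 15 mm. Now lifting.

```bash
python3 -m jog '-3 0 0 0;-10 0 0 0;-25 0 0 0;-45 0 0 0;-68 0 0 0;-92 0 0 0;-112 0 0 0;-120 0 0 0'; python3 - <<'E'
from h import *
o,R=state();print(o["wrist_force"],o["torque"],o["opening"])
c=camera("scene"); cv2.imwrite("pics/s2.png",np.hstack([cv2.resize(c["color"][180:330,290:440,::-1],(400,400)),cv2.resize(camera("wrist")["color"][...,::-1],(400,250))[:].repeat(1,0) if 0 else cv2.copyMakeBorder(cv2.resize(camera("wrist")["color"][...,::-1],(400,250)),0,150,0,0,0)]))
togo([.695,-.037,.17],-16)
E
```

```text
time: 6.6
ee_pos: [0.4662, 0.3527, 0.1713]
tcp_rot: [25.9, 89.9, 38.1]
wrist_force: [-0.0, -0.8, -1.2]
opening: 0.0143
[-0.02231447 -0.77017492 -1.20120108] [-0.04496438  0.12304736  0.02314579] 0.014301331562710287
q [37.1  8.8  7.5 88.6  0.  24.9] shift [ 3.000e-01 -4.292e+02  1.412e+02] turn -61.8 tool y az 102.2 t 6.7
[[0.0, -0.21, 0.98], [0.0, 0.98, 0.21], [-1.0, 0.0, 0.0]]
```

View pics/s2.png

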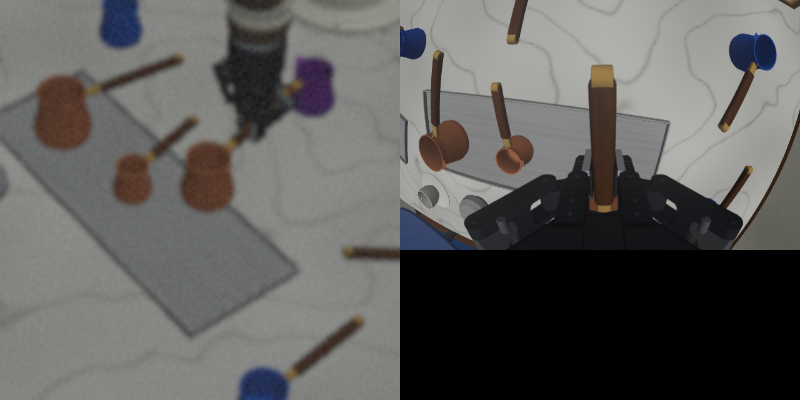

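The pot is lifted upright in the fingers: in the scene crop it is at (208,175) above the tray, and the other two pots are unmoved. Next is the transit while turning, well above everything.

```bash
python3 -m jog '0 -8 3 3;0 -30 10 9;0 -60 20 17;0 -92 30 26;0 -124 41 35;0 -154 51 44;0 -178 59 51;0 -190 63 54'; python3 -c "
from h import *
togo([.695,-.037,.17],-16)"
```

```text
time: 7.7
ee_pos: [0.5678, 0.1789, 0.1683]
tcp_rot: [-122.0, 89.9, -163.9]
wrist_force: [0.5, -0.8, -1.2]
opening: 0.0145
q [17.5 10.5  9.2 88.8  0.  59.4] shift [ -1.8 -75.6 238.9] turn 64.1 tool y az 48.1 t 7.7
[[-0.0, 0.67, 0.74], [-0.0, 0.74, -0.67], [-1.0, -0.0, -0.0]]
```

```bash
python3 -m jog '0 -3 10 3;0 -12 38 10;0 -24 75 20;0 -36 115 31;0 -49 155 42;0 -62 195 53;0 -71 225 60;0 -76 239 64'; python3 - <<'E'
from h import *
o,R=state();print(o["wrist_force"],o["opening"])
togo([.662,-.152,.139],-16)
a=camera("scene")["color"][100:240,210:350,::-1]; b=camera("top")["color"][100:240,340:480,::-1]
cv2.imwrite("pics/t3.png",np.hstack([cv2.resize(x,(400,400),interpolation=cv2.INTER_CUBIC) for x in(a,b)]))
cv2.imwrite("pics/w3.png",camera("wrist")["color"][...,::-1])
E
```

```text
time: 8.7
ee_pos: [0.6959, -0.0369, 0.1685]
tcp_rot: [-80.6, 90.0, 173.5]
wrist_force: [-0.3, -0.7, -2.4]
opening: 0.0149
[-0.29188361 -0.65767494 -2.4014149 ] 0.014863175557375317
q [ -3.   25.4  27.9  92.5   0.  103. ] shift [ 29.5  -0.8 119.9] turn 0.0 tool y az -16.0 t 8.7
[[-0.0, 0.96, -0.28], [0.0, -0.28, -0.96], [-1.0, -0.0, 0.0]]
```

View pics/t3.png

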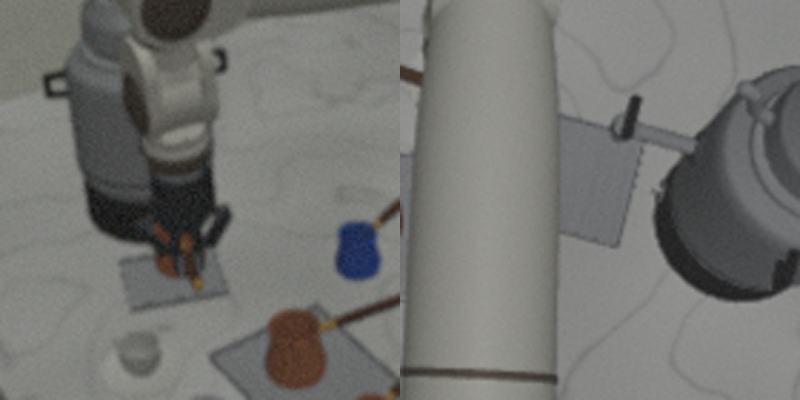

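View pics/w3.png

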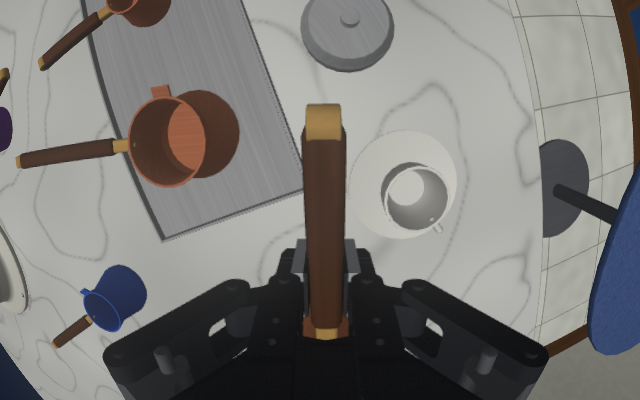

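Both views show the pot held out level with the handle still at (325,105)–(325,335), as before the lift, so no slip. The large pot and cup are below and clear, and the tap is free. One more tap fix from the plug's circle.

```bash
python3 - <<'E'
from h import *
c=camera("top")
Q=lambda u,v:((u-400+.5)/2.857-.5+340,(v+.5)/2.857-.5+100)
t=(onz(c,Q(637,98),.247)+onz(c,Q(627,137),.247))/2
print("T",t)
for z in(.19,.212,.23): print(z,onz(c,Q(620,127),z))
d=onz(c,Q(632,128),.212)-onz(c,Q(693,146),.212); print(np.degrees(np.arctan2(d[1],d[0])))
# edge-based dish line angles & scene T
out=np.array([.640,-.230]); a=np.radians(73.5); u=np.array([np.cos(a),np.sin(a)])
print("grasp xy",out+.081*u)
for L in(.06,0): togo([*(out+(.081+L)*u),.139],-16.5)
E
```

```text
T [ 0.6402003  -0.22910725  0.247     ]
0.19 [ 0.64866544 -0.22960647  0.19      ]
0.212 [ 0.6412301  -0.22418191  0.212     ]
0.23 [ 0.63514664 -0.21974364  0.23      ]
72.38693381112618
grasp xy [ 0.66300524 -0.1523356 ]
q [ -2.9  25.3  27.8  92.5   0.  102.7] shift [29.9  1.6 61.4] turn 0.8 tool y az -15.7 t 8.9
[[-0.0, 0.96, -0.27], [0.0, -0.27, -0.96], [-1.0, -0.0, -0.0]]
q [ -2.9  25.3  27.8  92.5   0.  102.7] shift [ 29.9   0.7 121.4] turn 0.8 tool y az -15.7 t 8.9
[[-0.0, 0.96, -0.27], [0.0, -0.27, -0.96], [-1.0, -0.0, -0.0]]
```

```bash
python3 -m jog '5 0 0 1;14 0 0 1;24 0 0 1;30 0 0 1;31 0 6 1;31 0 16 1;31 0 28 1;31 0 38 1' && python3 -m jog '0 0 10 0;0 0 22 0;0 0 36 0;0 0 50 0;0 0 62 0;0 0 73 0;0 0 80 0;0 0 83 0' && python3 -m jog '0 0 0 0;0 0 0 0;0 0 0 0;0 0 0 0;0 0 0 0;0 0 0 0;0 0 0 0;0 0 0 0'; python3 - <<'E'
from h import *
o,R=state();print(o["wrist_force"],o["opening"])
togo([.663,-.1523,.139],-16.5)
c=camera("scene");t=camera("top");w=camera("wrist")["color"][...,::-1]
r=lambda x,s:cv2.resize(x,s,interpolation=cv2.INTER_CUBIC)
print("mouth proj scene",proj(c,[[.64,-.23,.159],[.64,-.23,.18]]),"top",proj(t,[[.64,-.23,.159],[.64,-.23,.247]]))
cv2.imwrite("pics/f.png",np.vstack([np.hstack([r(c["color"][110:210,210:310,::-1],(400,400)),r(t["color"][100:200,370:470,::-1],(400,400))]),np.hstack([r(w,(320,200)),np.zeros((200,480,3),np.uint8)])]))
E
```

```text
time: 9.9
ee_pos: [0.6848, -0.0736, 0.1386]
tcp_rot: [93.8, 90.0, -13.0]
wrist_force: [0.8, -0.4, -2.0]
opening: 0.0148
time: 10.9
ee_pos: [0.6609, -0.1523, 0.1383]
tcp_rot: [-150.0, 90.0, 103.2]
wrist_force: [-1.5, 0.0, -1.1]
opening: 0.0147
time: 11.9
ee_pos: [0.661, -0.1519, 0.1383]
tcp_rot: [-141.6, 90.0, 111.6]
wrist_force: [-0.1, 0.3, -1.9]
opening: 0.0148
[-0.14855456  0.28994416 -1.88550846] 0.014800351375173233
q [-12.9  22.2  20.2  88.1   0.   93.8] shift [-0.7  2.  -0.2] turn -0.3 tool y az -16.8 t 11.9
[[-0.0, 0.96, -0.29], [0.0, -0.29, -0.96], [-1.0, -0.0, -0.0]]
mouth proj scene [[267.12869134 167.97479128]
 [266.65271846 163.878079  ]] top [[414.77916704 149.69782128]
 [421.17803409 140.83928735]]
```

View pics/f.png

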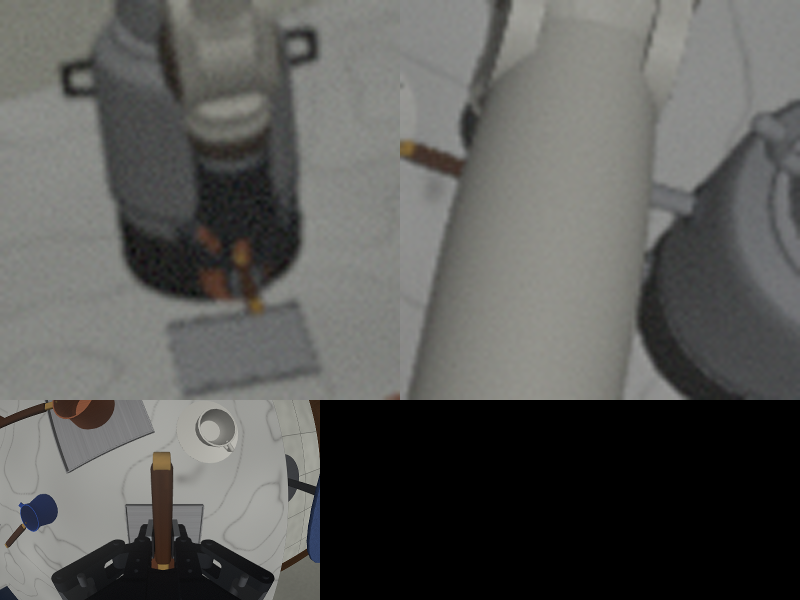

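The pot is under the tap. The wrist view shows the dish edge at 126–203 (centre 164.5) against the handle at 162, which agrees with the computed 2 mm offset along tool y. I'll correct that and hand in.

```bash
python3 -m jog '0 1 0 0;0 2 0 0;0 2 0 0;0 2 0 0;0 2 0 0;0 2 0 0;0 2 0 0;0 2 0 0'; python3 - <<'E'
from h import *
o,R=state();print(o["wrist_force"],o["opening"],o["qd"].round(2))
togo([.663,-.1523,.139],-16.5)
print(bot.job_done())
E
```

```text
time: 13.05
ee_pos: [0.6629, -0.1525, 0.1383]
tcp_rot: [-57.9, 90.0, -164.7]
wrist_force: [-0.7, 0.2, -1.1]
opening: 0.0147
[-0.67661537  0.20988782 -1.11301074] 0.014749420025632443 [ 0.01  0.03 -0.04 -0.08  0.04 -0.08]
q [-13.   22.5  20.6  88.2  -0.   93.8] shift [-0.7  0.  -0.2] turn -0.3 tool y az -16.8 t 13.05
[[-0.0, 0.96, -0.29], [-0.0, -0.29, -0.96], [-1.0, -0.0, 0.0]]
the job is handed in; nothing more can be done
None
```

I gripped the middle-sized pot by its handle from above at 80 N and lifted it clear. I carried it over the other things to a point straight out from the tap, lowered it, and slid it in under the outlet. I handed the job in at about 13 s, still holding it.

**Final position:** The hand read within 1 mm and about 0.3° of the pose I worked out. That puts the rim about 2 cm below the outlet, the mouth on its axis, and the handle along the tap's line.

**Last checks:**
- The joints were still and the fingers were 14.7 mm apart on the handle.
- The wrist force was about 1 to 2 N, the pot's weight plus noise, with no sign of contact with the urn.
- The last wrist picture showed the handle in line with the drip dish, apart from the 2 mm I then corrected.
- No other object was touched on the way as far as the pictures show; I did not measure the other things again at the end.

**Not confirmed directly:** The arm hid the mouth and outlet in the final top view, and the hand mostly hid them in the scene view. The mouth's position therefore rests on the measured grip and tap positions. Readings of the pot differed by about 4 to 6 mm between the two cameras, and most readings of the tap agreed to about 6 mm. I discarded one poor scene-view reading of the tap's nozzle.

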